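Close a dough sheeter by one turn of its hand wheel

ROBOT

A 6-joint arm with a two-finger parallel gripper is mounted at the origin on a cart in front of the work surface, level with it; the furniture and walls round the work are solid. World frame = base frame: x ahead of the robot, y to its left, z up, the work surface at z = 0. Lengths are in mm, angles in rad, forces in N, time in s.
With the tool pointing down it reaches from about 275 to 1000 mm from the base axis. Payload 8.4 kg.
Tool frame: the origin (TCP) lies midway between the tips of the shut fingers; the grasp point (between the pads) lies 19 mm behind it; z points along the fingers, y is the line along which they close (so a half turn about z gives the same grasp; the last joint's range is limited). The gripper opens to 85 mm and grips with 20 to 120 N. Pads are 22 mm wide; open, the fingers measure 114 mm over their backs; the gripper's body (76 mm by 85 mm) begins 54 mm behind the grasp point. The pads swing forward as they close: fully open they stand 13 mm farther back than shut.
Start: joints at [1.291, 0.353, 1.633, -0, 1.155, -0.002], TCP at [171.399, 601.041, 231.281] pointing down, gripper open.
Joint ranges: [-2.63, 2.63], [-0.92, 2.1], [0.06, 2.66], [-1.3, 4.44], [0, 2.69], [-3.02, 3.02]. Speed limits (rad/s): [2.22, 2.22, 2.79, 3.14, 3.14, 3.14].

INTERFACE

Orientations are given as [roll, pitch, yaw] about the fixed x, y, z axes, in that order (R = Rz(yaw) Ry(pitch) Rx(roll)).
In Python, from rig import monitor, imaging, r gives the robot as it stands.
- The arm moves only by the tool drive_tool, never from a script. Its argument "plan" is a list of rows, each an object of numbers: "x", "y", "z": the shift along the tool's x, y, z in units of 50 mm (1.0 is 50 mm); "ax", "ay", "az": the turn, a rotation vector about the tool's x, y, z in units of 6 degrees (1.0 is 6 degrees); "hand": the finger opening in mm, from 0 to 85.4. In form: [{"x": .., "y": .., "z": .., "ax": .., "ay": .., "az": .., "hand": ..}, ...]. A call has 1 to 8 rows; each row is the pose to reach, as a shift and turn from the pose commanded when the call began, along the tool's axes at that moment; what a row does not reach only later rows make up. A row lasts 1/10 s, in which the tool goes at most 50 mm and 8.59 degrees, less where a joint would pass 70% of its speed; a pose out of reach is approached as far as the arm can. A call with a gripper value outside its range is refused whole. The fingers move at their own pace and stop on an object; "grip_force" is the grip in N (left out, the last holds). Time passes only in rows, so rows that repeat a pose let the fingers close. It gives the time, the measured TCP pose, the force, the opening and the grip force at its end, in the units of the state.
- monitor.sense(): the state, without advancing time (a new reading comes with each control period).
- imaging.grab_frame(name): name is "scene" or "top" or "wrist"; returns the picture (384x512x3 uint8, red, green, blue); there is no depth.
- imaging.camera_info(name): a dict with "mtx" (3x3 intrinsics, pixels), "R" (3x3) and "t" (3): a world point X has camera coordinates R X + t. Camera axes: x right, y down, z forward; pixel columns grow to the right and rows downward; lengths in mm; the calibration is good to about 2 mm. A picture is of the moment at which its call begins: read the wrist's pose just before it. camera_info takes no time and is no camera call; for the wrist camera it gives the pose at the moment of the call.
- r.sign_off(): hands the job in; it is judged then, once.
The state is a dict: "clock": time; "qpos": joint angles; "qvel": joint speeds; "joint_efforts": joint torques, N m; "eef_pos": TCP position; "tcp_rot": TCP orientation; "contact_force": force on the tool from outside, world axes, zero at the start; "wrist_torque": the same for the moment, N m; "opening": opening from 0.0 (shut) to 1.0 (fully open); "grasp_force": force on a finger pad.
Only numpy, scipy, OpenCV 4.12 (cv2) and the standard library are available. Lean on these libraries where they do the work, as an engineer would, in place of code of your own. Each camera call takes 0.05 s, during which the arm holds its last target. There are 200 camera calls.

TASK

Take the dough sheeter down one thickness step, only pushing with the fingertips and never gripping anything: push the latch lever's knob outward until its tongue is well out of the slot in the disc under the hand wheel, push the wheel round by its upright handle through exactly one turn clockwise as seen from above, then push the latch back in until its tongue sits fully in the slot again. Push gently, do not wind the wheel backward or past the full turn, leave the other things on the bench alone and finish clear of the machine.

Things in the scene. Friction and masses are not known exactly. Their poses are not given: they have to be found in the camera images.
- sheeter: bench-top dough sheeter, fixed to the table: white side cheeks and motor box, two steel rolls, a flat white top plate (178 x 296 mm, its top 202 mm above the table) with the hand wheel in its middle. Origin: on the table under the wheel's axis. Own x points from the operator's front to the back, own y along the rolls toward the motor box, z up.
- wheel_axis (a point): point on the vertical axis of the hand wheel, at mid height of the handle (276 mm above the table). The wheel is an aluminium rim of radius 72 mm (rim bar 16 mm thick, its top 251 mm above the table) on three spokes, hub and nut up to 256 mm above the table at the centre.
- wheel_handle (a point): mid height of the black upright handle that stands on the wheel's rim, 72 mm from the axis: round, 24 mm across, free from 255 to 297 mm above the table. The point travels round with the wheel. At the start the handle stands about 100 degrees counterclockwise (seen from above) from the machine's own +x.
- wheel (a joint): angle of the hand wheel, rad; 0 at the start, grows clockwise as seen from above, 6.283 is one full turn. Stays where it is left; takes about 3 N at the handle to push. The dark steel index disc just below the rim (radius 60 mm, seen inside the rim from above) has a single slot in its edge, which faces the latch at the start; the wheel is locked while the latch's tongue is in it. Each turn lowers the upper roll by 4 mm.
- latch_knob (a point): centre of the black upright knob at the free end of the latch lever, 246 mm above the table: round, 21 mm across, free from 230 to 262 mm above the table. At the start it is at 100 mm to the front and 105 mm to the right (own -x, -y) of the wheel's axis.
- latch_pivot (a point): point on the vertical pivot axis of the latch lever, at the knob's height; the knob swings about it on a radius of 167 mm.
- latch (a joint): angle of the latch lever, rad; 0 with the tongue fully in the slot (a stop), grows as the knob swings away from the wheel, counterclockwise as seen from above, up to 0.75. The tongue is just out of the slot at 0.21 and clear of the disc from 0.25. Stays where it is left; takes about 2 N at the knob to push. The slot's mouth is flared: the tongue goes in and centres the wheel from up to 0.1 rad off; elsewhere it meets the disc's edge at 0.2.
- flour_scoop: dark wooden flour scoop, 82 x 254 x 39 mm, loose on the bench at the right; leave alone.
- timer: round kitchen timer, 66 mm across, 46 mm high, loose on the bench at the right front; leave alone.

How it is judged (in metres and radians):
On the way, in this order (a step that is already met when the one before it is completed fails the run):
1. the latch is swung out of the slot, the wheel not yet turned (value of joint latch above 0.25 rad and value of joint wheel between -0.3 and 0.5 rad), for 0.1 s.
2. the wheel is half way round, clockwise (value of joint wheel between 2.8 and 4.2 rad and value of joint latch above 0.2 rad), for 0.02 s.
3. the wheel has made one full turn (value of joint wheel between 6.1 and 6.46 rad), for 0.1 s.
At the end, for the whole second after the job is handed in: the wheel stands one full turn on (6.283 within 0.07 rad, its handle within 8 mm of where it began), at rest, with the latch's tongue back in the slot (latch angle under 0.06 rad) (value of joint wheel between 6.21 and 6.36 rad and distance of wheel_handle from where it was at the start of the episode below 0.008 m and value of joint latch below 0.06 rad and velocity of joint wheel between -0.05 and 0.05 rad/s); the robot touches nothing.
It fails at once if the wheel is wound backward (value of joint wheel below -0.3 rad).
It fails at once if the wheel is wound well past one turn (value of joint wheel above 6.9 rad).
It fails at once if the wheel or latch is pinched or shoved hard (over 36 N from the fingers) (contact force between the fingers and wheel above 36 N or contact force between the fingers and latch above 36 N).
It fails at once if another thing on the bench is moved (distance of any of flour_scoop, timer from where it was at the start of the episode above 0.02 m).
It also fails if it takes over 72 s, if anything falls off the work surface, if the arm or the gripper's body presses on something with over 40 N, if the wrist force passes 120 N, or if a joint passes its speed limit or range.

## Working session

There is one attempt and no reset: what is moved stays moved. The work goes in short steps, Python scripts to look and compute and a tool call to move; the robot and the scene stay as the last step left them, time stands still between calls to the robot, and variables do not carry over. Pictures are saved under pics/ and viewed, at most 10 in all, crops included, and the job is handed in when it is done.

Besides the shell and the picture viewer there is one more tool, called after "Emit:" as a command line: name --argument value ..., lists and objects as JSON in quotes. drive_tool: Moves the arm, as the interface text tells. Its arguments: {"type":"object","properties":{"plan":{"type":"array","items":{"type":"object","properties":{"x":{"type":"number"},"y":{"type":"number"},"z":{"type":"number"},"ax":{"type":"number"},"ay":{"type":"number"},"az":{"type":"number"},"hand":{"type":"number"}}}},"grip_force":{"type":"number"}},"required":["plan"]}

```bash
ls; mkdir -p pics
python3 - <<'E'
from rig import monitor, imaging, r
import cv2,numpy as np
np.set_printoptions(precision=3,suppress=True)
s=monitor.sense(); print({k:np.round(v,3) for k,v in s.items()})
a=[]
for n in ["scene","top"]:
    im=imaging.grab_frame(n); a.append(im); cv2.imwrite(f"pics/{n}0.png",im[:,:,::-1])
    c=imaging.camera_info(n); print(n,c["mtx"].tolist(),np.round(c["R"],3).tolist(),np.round(c["t"],1))
E
```

```text
pics
{'clock': np.float64(0.0), 'qpos': array([ 1.291,  0.354,  1.634, -0.   ,  1.155, -0.002]), 'qvel': array([-0.   ,  0.001,  0.001,  0.001, -0.   , -0.001]), 'joint_efforts': array([  0.002, -60.525, -34.208,   0.   ,   0.009,   0.   ]), 'eef_pos': array([171.273, 600.571, 230.558]), 'tcp_rot': array([-3.14 ,  0.   ,  2.864]), 'contact_force': array([-0.043,  0.315, -0.108]), 'wrist_torque': array([-0.047, -0.005,  0.021]), 'grasp_force': np.float64(0.0), 'opening': np.float64(1.001)}
scene [[404.32954665478513, 0.0, 258.36990678591843], [0.0, 404.32954665478513, 195.28921899427897], [0.0, 0.0, 1.0]] [[0.901, -0.433, -0.013], [-0.272, -0.541, -0.796], [0.337, 0.721, -0.605]] [-480.   230.  1010.7]
top [[390.43785442469095, 0.0, 255.73279780349853], [0.0, 390.43785442469095, 192.9207675717572], [0.0, 0.0, 1.0]] [[-0.031, -1.0, -0.003], [-0.995, 0.031, -0.098], [0.098, 0.0, -0.995]] [ -50.4  512.4 1332.7]
```

View pics/scene0.png

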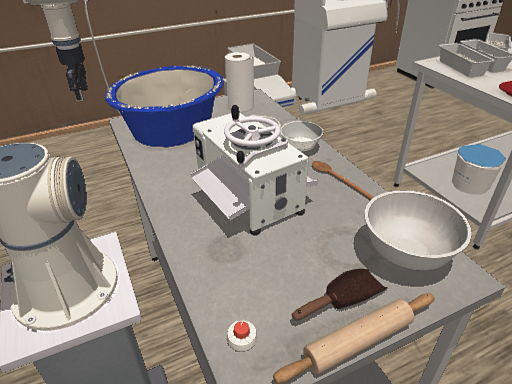

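View pics/top0.png

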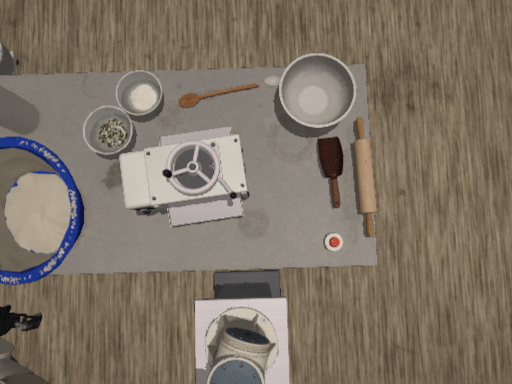

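The scene and top views show the sheeter: in the top view the wheel centre is near (193,167), the handle near (167,173) and the knob near (233,195). I'll enlarge both for precise pixels.

Run:
```python
import cv2,numpy as np
a=cv2.imread("pics/top0.png")[130:220,150:250]; b=cv2.imread("pics/scene0.png")[90:180,190:290]
f=lambda i:cv2.resize(i,None,fx=4,fy=4,interpolation=cv2.INTER_CUBIC)
cv2.imwrite("pics/crop0.png",np.hstack([f(a),f(b)]))
```

```text
(no output)
```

View pics/crop0.png

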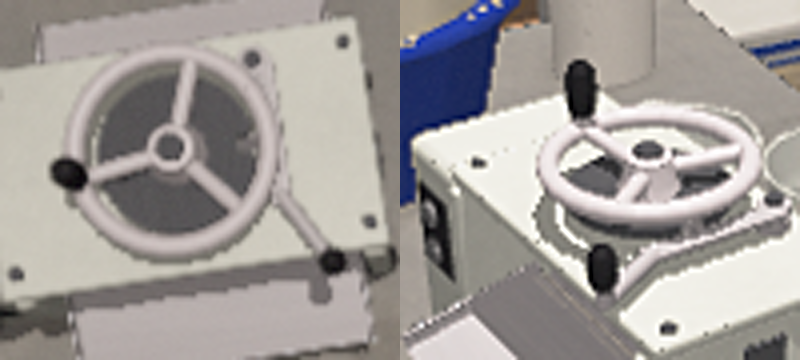

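In the crop, the top view gives the hub nut at (192.5,166.8), the handle at (167,173.3), the knob at (233.4,195) and the pivot bolt at (213.2,144.5). The scene view gives the hub at (252.4,127.5), the handle centre at (235,112.5) and the knob at (240.5,157). I'll fit the machine pose to these.

```bash
cat > h.py <<'E'
from rig import monitor, imaging, r
import cv2,numpy as np
from scipy.optimize import least_squares
from scipy.spatial.transform import Rotation as Ro
np.set_printoptions(precision=3,suppress=True)
C={n:imaging.camera_info(n) for n in("scene","top")}
def proj(n,X):
    c=C[n]; p=c["mtx"]@(c["R"]@np.asarray(X,float)+c["t"]); return p[:2]/p[2]
def own(p,q):
    c,s=np.cos(p[2]),np.sin(p[2]); return np.array([p[0]+c*q[0]-s*q[1],p[1]+s*q[0]+c*q[1],q[2]])
E
python3 - <<'E'
from h import *
ha=np.radians(100);H=[72*np.cos(ha),72*np.sin(ha)]
obs=[("top",lambda p:[0,0,256],(192.4,166.6)),("top",lambda p:H+[284],(166.8,173)),("top",lambda p:[-100,-105,252],(233.2,194.8)),
("scene",lambda p:[0,0,256],(252.2,127.2)),("scene",lambda p:H+[276],(234.9,112.3)),("scene",lambda p:[-100,-105,246],(240.3,156.8)),
("top",lambda p:[p[3],p[4],225],(213,144.3)),("scene",lambda p:[p[3],p[4],225],(283.3,140))]
def f(p):
    v=[proj(n,own(p,g(p)))-np.array(o) for n,g,o in obs]
    return np.r_[np.ravel(v),(np.hypot(p[3]+100,p[4]+105)-167)*.3]
s=least_squares(f,[550,150,0.1,50,-60]);p=s.x
print(p,s.fun.reshape(-1)[:-1].reshape(-1,2))
for n,q in [("axis",[0,0,276]),("handle",H+[276]),("knob",[-100,-105,246]),("pivot",[p[3],p[4],246])]: print(n,own(p,q))
E
```

```text
[571.171 115.033   0.123  62.495 -65.496] [[ 0.089 -0.289]
 [-0.165 -0.207]
 [ 0.198  0.008]
 [-0.421 -0.236]
 [-0.031 -0.052]
 [ 0.014  0.293]
 [-0.053  0.068]
 [ 0.04   0.119]]
axis [571.171 115.033 276.   ]
handle [550.073 183.872 276.   ]
knob [484.793  -1.431 246.   ]
pivot [641.221  57.689 246.   ]
```

Emit:
drive_tool --plan '[{"z": -0.8,"az": -1.3,"hand": 0},{"z": -1.6,"az": -2.65,"hand": 0},{"z": -2.4,"az": -2.65,"hand": 0},{"z": -2.4,"az": -2.65,"hand": 0},{"z": -2.4,"az": -2.65,"hand": 0},{"z": -2.4,"az": -2.65,"hand": 0}]'

```text
invalid input
```

Emit:
drive_tool --plan '[{"x": 0,"y": 0,"z": -0.8,"ax": 0,"ay": 0,"az": -1.3,"hand": 0},{"x": 0,"y": 0,"z": -1.6,"ax": 0,"ay": 0,"az": -2.65,"hand": 0},{"x": 0,"y": 0,"z": -2.4,"ax": 0,"ay": 0,"az": -2.65,"hand": 0},{"x": 0,"y": 0,"z": -2.4,"ax": 0,"ay": 0,"az": -2.65,"hand": 0},{"x": 0,"y": 0,"z": -2.4,"ax": 0,"ay": 0,"az": -2.65,"hand": 0}]'

```text
clock: 0.6
eef_pos: [171.5, 601.2, 351.9]
tcp_rot: [3.14, 0.0, 3.141]
contact_force: [1.4, 1.4, -0.7]
opening: 0.141
grasp_force: 0.0
```

Emit:
drive_tool --plan '[{"x": -0.43,"y": -0.82,"z": 0,"ax": 0,"ay": 0,"az": 0,"hand": 0},{"x": -0.86,"y": -1.64,"z": 0,"ax": 0,"ay": 0,"az": 0,"hand": 0},{"x": -1.29,"y": -2.46,"z": 0,"ax": 0,"ay": 0,"az": 0,"hand": 0},{"x": -1.72,"y": -3.28,"z": 0,"ax": 0,"ay": 0,"az": 0,"hand": 0},{"x": -2.15,"y": -4.1,"z": 0,"ax": 0,"ay": 0,"az": 0,"hand": 0},{"x": -2.58,"y": -4.92,"z": 0,"ax": 0,"ay": 0,"az": 0,"hand": 0},{"x": -3.03,"y": -5.74,"z": 0,"ax": 0,"ay": 0,"az": 0,"hand": 0}]'

```text
clock: 1.3
eef_pos: [322.5, 311.7, 349.5]
tcp_rot: [-3.14, -0.002, 3.142]
contact_force: [0.4, 0.2, 0.8]
opening: 0.002
grasp_force: 0.0
```

Emit:
drive_tool --plan '[{"x": -0.43,"y": -0.82,"z": 0,"ax": 0,"ay": 0,"az": 0,"hand": 0},{"x": -0.86,"y": -1.64,"z": 0,"ax": 0,"ay": 0,"az": 0,"hand": 0},{"x": -1.29,"y": -2.46,"z": 0,"ax": 0,"ay": 0,"az": 0,"hand": 0},{"x": -1.72,"y": -3.28,"z": 0,"ax": 0,"ay": 0,"az": 0,"hand": 0},{"x": -2.15,"y": -4.1,"z": 0,"ax": 0,"ay": 0,"az": 0,"hand": 0},{"x": -2.58,"y": -4.92,"z": 0,"ax": 0,"ay": 0,"az": 0,"hand": 0},{"x": -3.03,"y": -5.74,"z": 0,"ax": 0,"ay": 0,"az": 0,"hand": 0},{"x": -3.03,"y": -5.74,"z": 0,"ax": 0,"ay": 0,"az": 0,"hand": 0}]'

```text
clock: 2.1
eef_pos: [475.3, 22.6, 349.3]
tcp_rot: [-3.14, -0.002, 3.136]
contact_force: [0.1, 0.7, -1.0]
opening: 0.004
grasp_force: 0.0
```

Run:
```python
from h import *
a=imaging.grab_frame("scene"); b=imaging.grab_frame("wrist");s=monitor.sense(); print(s["eef_pos"],s["tcp_rot"],s["qpos"])
cv2.imwrite("pics/two1.png",np.hstack([cv2.resize(a[20:220,130:330],(400,400),interpolation=2),cv2.resize(b,(400,300))[np.r_[0:300,[299]*100]]])[:,:,::-1])
```

```text
[473.56   26.104 349.454] [ 3.141 -0.003  3.138] [ 0.052  0.013  1.788  0.     1.344 -1.516]
```

View pics/two1.png

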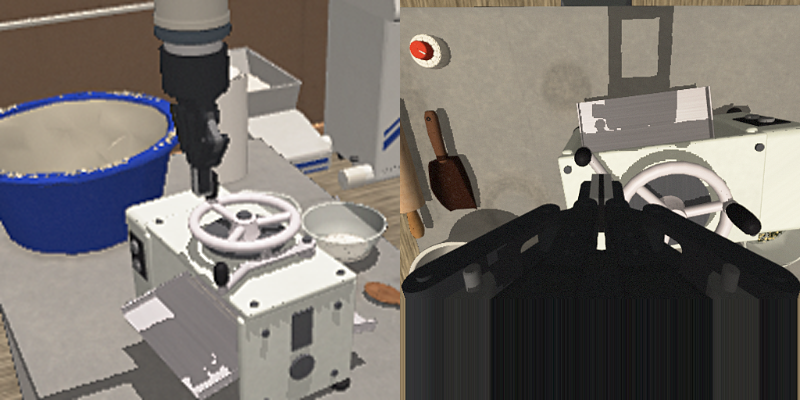

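The scene view shows the shut fingertips above the gap between rim and knob. The wrist view shows the knob at (583,157), just beside the tips at (602,185). Descending now.

Emit:
drive_tool --plan '[{"x": 0,"y": 0.1,"z": 0.4,"ax": 0,"ay": 0,"az": 0,"hand": 0},{"x": 0,"y": 0.1,"z": 0.8,"ax": 0,"ay": 0,"az": 0,"hand": 0},{"x": 0,"y": 0.1,"z": 1.2,"ax": 0,"ay": 0,"az": 0,"hand": 0},{"x": 0,"y": 0.1,"z": 1.6,"ax": 0,"ay": 0,"az": 0,"hand": 0},{"x": 0,"y": 0.1,"z": 2.0,"ax": 0,"ay": 0,"az": 0,"hand": 0},{"x": 0,"y": 0.1,"z": 2.22,"ax": 0,"ay": 0,"az": 0,"hand": 0},{"x": 0,"y": 0.1,"z": 2.22,"ax": 0,"ay": 0,"az": 0,"hand": 0}]'

```text
clock: 2.9
eef_pos: [472.6, 32.8, 238.6]
tcp_rot: [-3.142, -0.004, -3.141]
contact_force: [0.6, -0.4, -0.6]
opening: -0.003
grasp_force: 0.0
```

Emit:
drive_tool --plan '[{"x": -0.02,"y": -0.1,"z": 0,"ax": 0,"ay": 0,"az": 0,"hand": 0},{"x": -0.05,"y": -0.2,"z": 0,"ax": 0,"ay": 0,"az": 0,"hand": 0},{"x": -0.07,"y": -0.3,"z": 0,"ax": 0,"ay": 0,"az": 0,"hand": 0},{"x": -0.1,"y": -0.39,"z": 0,"ax": 0,"ay": 0,"az": 0,"hand": 0},{"x": -0.13,"y": -0.49,"z": 0,"ax": 0,"ay": 0,"az": 0,"hand": 0},{"x": -0.16,"y": -0.59,"z": 0,"ax": 0,"ay": 0,"az": 0,"hand": 0},{"x": -0.2,"y": -0.69,"z": 0,"ax": 0,"ay": 0,"az": 0,"hand": 0},{"x": -0.23,"y": -0.78,"z": 0,"ax": 0,"ay": 0,"az": 0,"hand": 0}]'

```text
clock: 3.7
eef_pos: [485.8, -7.5, 240.2]
tcp_rot: [-3.142, -0.0, 3.141]
contact_force: [-1.5, 1.1, 0.8]
opening: -0.003
grasp_force: 0.6
```

Emit:
drive_tool --plan '[{"x": -0.04,"y": -0.1,"z": 0,"ax": 0,"ay": 0,"az": 0,"hand": 0},{"x": -0.09,"y": -0.19,"z": 0,"ax": 0,"ay": 0,"az": 0,"hand": 0},{"x": -0.13,"y": -0.28,"z": 0,"ax": 0,"ay": 0,"az": 0,"hand": 0},{"x": -0.18,"y": -0.37,"z": 0,"ax": 0,"ay": 0,"az": 0,"hand": 0},{"x": -0.23,"y": -0.46,"z": 0,"ax": 0,"ay": 0,"az": 0,"hand": 0},{"x": -0.29,"y": -0.54,"z": 0,"ax": 0,"ay": 0,"az": 0,"hand": 0},{"x": -0.35,"y": -0.63,"z": 0,"ax": 0,"ay": 0,"az": 0,"hand": 0},{"x": -0.41,"y": -0.71,"z": 0,"ax": 0,"ay": 0,"az": 0,"hand": 0}]'

```text
clock: 4.5
eef_pos: [506.6, -42.8, 240.3]
tcp_rot: [3.141, 0.0, 3.141]
contact_force: [-0.2, 1.6, -0.4]
opening: 0.001
grasp_force: 0.8
```

Emit:
drive_tool --plan '[{"x": 0.1,"y": 0.25,"z": 0,"ax": 0,"ay": 0,"az": 0,"hand": 0},{"x": 0.1,"y": 0.3,"z": -0.9,"ax": 0,"ay": 0,"az": 0,"hand": 0},{"x": 0.1,"y": 0.3,"z": -1.8,"ax": 0,"ay": 0,"az": 0,"hand": 0},{"x": 0,"y": 1.2,"z": -1.8,"ax": 0,"ay": 0,"az": 0,"hand": 0},{"x": -0.1,"y": 2.15,"z": -1.8,"ax": 0,"ay": 0,"az": 0,"hand": 0},{"x": -0.2,"y": 3.1,"z": -1.8,"ax": 0,"ay": 0,"az": 0,"hand": 0},{"x": -0.26,"y": 4.05,"z": -1.8,"ax": 0,"ay": 0,"az": 0,"hand": 0},{"x": -0.26,"y": 4.14,"z": -1.8,"ax": 0,"ay": 0,"az": 0,"hand": 0}]'

```text
clock: 5.3
eef_pos: [518.7, 169.5, 330.2]
tcp_rot: [3.14, 0.0, -3.138]
contact_force: [-0.5, 0.8, -0.1]
opening: -0.0
grasp_force: 0.0
```

Run:
```python
from h import *
a=imaging.grab_frame("scene"); b=imaging.grab_frame("top");s=monitor.sense(); print(s["eef_pos"],s["tcp_rot"],s["qpos"])
f=lambda i:cv2.resize(i,(400,400),interpolation=2)
cv2.imwrite("pics/two2.png",np.hstack([f(a[85:185,190:290]),f(b[120:220,150:250])])[:,:,::-1])
```

```text
[518.564 166.046 330.049] [-3.141 -0.    -3.139] [ 0.307  0.145  1.686 -0.     1.312 -1.266]
```

View pics/two2.png

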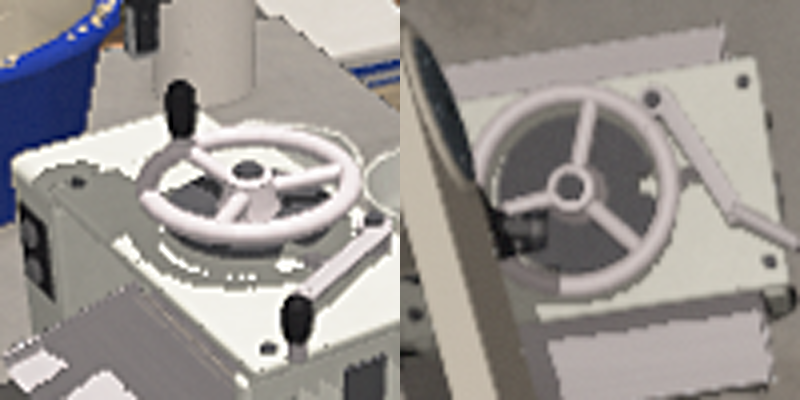

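The latch is well out: the slot in the disc is visible and the knob is at about (264,164) in the scene view. The fingertip is near the handle's trailing side. Next I'll work out the circle offsets.

Run:
```python
from h import *
P=lambda a:np.array([-np.cos(np.radians(a)),np.sin(np.radians(a))])*72/50
a=137
for k in range(8):
    print(a,[tuple(np.round(P(a-6*i)-P(a),2)) for i in range(1,9)]); a-=48
```

```text
137 [(np.float64(-0.11), np.float64(0.1)), (np.float64(-0.23), np.float64(0.2)), (np.float64(-0.36), np.float64(0.28)), (np.float64(-0.49), np.float64(0.34)), (np.float64(-0.63), np.float64(0.4)), (np.float64(-0.78), np.float64(0.43)), (np.float64(-0.93), np.float64(0.45)), (np.float64(-1.08), np.float64(0.46))]
89 [(np.float64(-0.15), np.float64(-0.01)), (np.float64(-0.3), np.float64(-0.04)), (np.float64(-0.44), np.float64(-0.08)), (np.float64(-0.58), np.float64(-0.13)), (np.float64(-0.72), np.float64(-0.21)), (np.float64(-0.84), np.float64(-0.29)), (np.float64(-0.96), np.float64(-0.39)), (np.float64(-1.06), np.float64(-0.5))]
41 [(np.float64(-0.09), np.float64(-0.12)), (np.float64(-0.17), np.float64(-0.25)), (np.float64(-0.24), np.float64(-0.38)), (np.float64(-0.29), np.float64(-0.52)), (np.float64(-0.33), np.float64(-0.67)), (np.float64(-0.35), np.float64(-0.82)), (np.float64(-0.35), np.float64(-0.97)), (np.float64(-0.34), np.float64(-1.12))]
-7 [(np.float64(0.03), np.float64(-0.15)), (np.float64(0.07), np.float64(-0.29)), (np.float64(0.12), np.float64(-0.43)), (np.float64(0.19), 
[... 719 characters left out ...]
 (np.float64(0.86), np.float64(0.58)), (np.float64(0.94), np.float64(0.7))]
-151 [(np.float64(0.07), np.float64(0.14)), (np.float64(0.12), np.float64(0.28)), (np.float64(0.15), np.float64(0.42)), (np.float64(0.18), np.float64(0.57)), (np.float64(0.18), np.float64(0.72)), (np.float64(0.17), np.float64(0.87)), (np.float64(0.14), np.float64(1.02)), (np.float64(0.1), np.float64(1.17))]
-199 [(np.float64(-0.06), np.float64(0.14)), (np.float64(-0.13), np.float64(0.27)), (np.float64(-0.21), np.float64(0.4)), (np.float64(-0.31), np.float64(0.51)), (np.float64(-0.42), np.float64(0.62)), (np.float64(-0.54), np.float64(0.71)), (np.float64(-0.66), np.float64(0.79)), (np.float64(-0.8), np.float64(0.86))]
```

Emit:
drive_tool --plan '[{"x": 0,"y": -0.02,"z": 0.4,"ax": 0,"ay": 0,"az": 0,"hand": 0},{"x": 0,"y": -0.02,"z": 0.8,"ax": 0,"ay": 0,"az": 0,"hand": 0},{"x": 0,"y": -0.02,"z": 1.1,"ax": 0,"ay": 0,"az": 0,"hand": 0},{"x": 0,"y": -0.02,"z": 1.24,"ax": 0,"ay": 0,"az": 0,"hand": 0},{"x": 0,"y": -0.02,"z": 1.24,"ax": 0,"ay": 0,"az": 0,"hand": 0}]'

```text
clock: 5.9
eef_pos: [518.7, 162.4, 267.6]
tcp_rot: [-3.141, -0.002, 3.14]
contact_force: [-0.1, -0.2, 0.7]
opening: -0.001
grasp_force: 0.0
```

Emit:
drive_tool --plan '[{"x": -0.05,"y": 0.05,"z": 0,"ax": 0,"ay": 0,"az": 0,"hand": 0},{"x": -0.11,"y": 0.1,"z": 0,"ax": 0,"ay": 0,"az": 0,"hand": 0},{"x": -0.17,"y": 0.15,"z": 0,"ax": 0,"ay": 0,"az": 0,"hand": 0},{"x": -0.23,"y": 0.2,"z": 0,"ax": 0,"ay": 0,"az": 0,"hand": 0},{"x": -0.29,"y": 0.24,"z": 0,"ax": 0,"ay": 0,"az": 0,"hand": 0},{"x": -0.36,"y": 0.28,"z": 0,"ax": 0,"ay": 0,"az": 0,"hand": 0},{"x": -0.49,"y": 0.34,"z": 0,"ax": 0,"ay": 0,"az": 0,"hand": 0},{"x": -0.63,"y": 0.4,"z": 0,"ax": 0,"ay": 0,"az": 0,"hand": 0}]'

```text
clock: 6.7
eef_pos: [550.5, 183.3, 267.9]
tcp_rot: [-3.141, -0.002, 3.141]
contact_force: [-2.8, -2.6, 0.2]
opening: -0.004
grasp_force: 1.6
```

Emit:
drive_tool --plan '[{"x": -0.15,"y": 0.03,"z": 0,"ax": 0,"ay": 0,"az": 0,"hand": 0},{"x": -0.3,"y": 0.05,"z": 0,"ax": 0,"ay": 0,"az": 0,"hand": 0},{"x": -0.45,"y": 0.06,"z": 0,"ax": 0,"ay": 0,"az": 0,"hand": 0},{"x": -0.6,"y": 0.05,"z": 0,"ax": 0,"ay": 0,"az": 0,"hand": 0},{"x": -0.75,"y": 0.02,"z": 0,"ax": 0,"ay": 0,"az": 0,"hand": 0},{"x": -0.89,"y": -0.02,"z": 0,"ax": 0,"ay": 0,"az": 0,"hand": 0},{"x": -1.03,"y": -0.07,"z": 0,"ax": 0,"ay": 0,"az": 0,"hand": 0},{"x": -1.17,"y": -0.15,"z": 0,"ax": 0,"ay": 0,"az": 0,"hand": 0}]'

```text
clock: 7.5
eef_pos: [609.4, 175.9, 268.1]
tcp_rot: [3.141, -0.001, 3.141]
contact_force: [-5.8, -0.6, 1.2]
opening: 0.001
grasp_force: 2.2
```

Run:
```python
from h import *
s=monitor.sense();e=s["eef_pos"]-[571.2,115,0];print(s["eef_pos"],s["contact_force"],np.hypot(*e[:2]),np.degrees(np.arctan2(e[1],e[0])))
P=lambda a:np.array([-np.cos(np.radians(a)),np.sin(np.radians(a))])*72/50
a=59
for k in range(8):
    print(a,[tuple(map(float,np.round(P(a-6*i)-P(a),2))) for i in range(1,9)]); a-=48
```

```text
[609.366 175.948 268.1  ] [-5.818 -0.605  1.224] 71.91210181310375 57.94521160366564
59 [(-0.12, -0.08), (-0.24, -0.18), (-0.35, -0.29), (-0.44, -0.41), (-0.52, -0.54), (-0.58, -0.67), (-0.64, -0.81), (-0.67, -0.96)]
11 [(-0.02, -0.15), (-0.03, -0.3), (-0.02, -0.45), (0.01, -0.6), (0.05, -0.74), (0.11, -0.88), (0.18, -1.02), (0.26, -1.14)]
-37 [(0.1, -0.12), (0.21, -0.22), (0.32, -0.31), (0.45, -0.39), (0.59, -0.46), (0.73, -0.51), (0.88, -0.55), (1.02, -0.57)]
-85 [(0.15, -0.01), (0.3, 0.01), (0.45, 0.03), (0.59, 0.07), (0.73, 0.13), (0.87, 0.2), (0.99, 0.28), (1.11, 0.38)]
-133 [(0.1, 0.11), (0.2, 0.23), (0.28, 0.36), (0.34, 0.49), (0.4, 0.63), (0.43, 0.78), (0.45, 0.93), (0.46, 1.08)]
-181 [(-0.01, 0.15), (-0.04, 0.3), (-0.08, 0.44), (-0.13, 0.58), (-0.21, 0.72), (-0.29, 0.84), (-0.39, 0.96), (-0.5, 1.06)]
-229 [(-0.12, 0.09), (-0.25, 0.17), (-0.38, 0.24), (-0.52, 0.29), (-0.67, 0.33), (-0.82, 0.35), (-0.97, 0.35), (-1.12, 0.34)]
-277 [(-0.15, -0.03), (-0.29, -0.07), (-0.43, -0.12), (-0.57, -0.19), (-0.69, -0.28), (-0.81, -0.38), (-0.91, -0.48), (-1.0, -0.6)]
```

Emit:
drive_tool --plan '[{"x": -0.12,"y": -0.08,"z": 0,"ax": 0,"ay": 0,"az": 0,"hand": 0},{"x": -0.24,"y": -0.18,"z": 0,"ax": 0,"ay": 0,"az": 0,"hand": 0},{"x": -0.35,"y": -0.29,"z": 0,"ax": 0,"ay": 0,"az": 0,"hand": 0},{"x": -0.44,"y": -0.41,"z": 0,"ax": 0,"ay": 0,"az": 0,"hand": 0},{"x": -0.52,"y": -0.54,"z": 0,"ax": 0,"ay": 0,"az": 0,"hand": 0},{"x": -0.58,"y": -0.67,"z": 0,"ax": 0,"ay": 0,"az": 0,"hand": 0},{"x": -0.64,"y": -0.81,"z": 0,"ax": 0,"ay": 0,"az": 0,"hand": 0},{"x": -0.67,"y": -0.96,"z": 0,"ax": 0,"ay": 0,"az": 0,"hand": 0}]'

```text
clock: 8.3
eef_pos: [643.4, 127.8, 268.4]
tcp_rot: [3.141, 0.001, 3.141]
contact_force: [-2.2, 3.2, 0.6]
opening: 0.0
grasp_force: 1.8
```

Emit:
drive_tool --plan '[{"x": -0.02,"y": -0.15,"z": 0,"ax": 0,"ay": 0,"az": 0,"hand": 0},{"x": -0.03,"y": -0.3,"z": 0,"ax": 0,"ay": 0,"az": 0,"hand": 0},{"x": -0.02,"y": -0.45,"z": 0,"ax": 0,"ay": 0,"az": 0,"hand": 0},{"x": 0.01,"y": -0.6,"z": 0,"ax": 0,"ay": 0,"az": 0,"hand": 0},{"x": 0.05,"y": -0.74,"z": 0,"ax": 0,"ay": 0,"az": 0,"hand": 0},{"x": 0.11,"y": -0.88,"z": 0,"ax": 0,"ay": 0,"az": 0,"hand": 0},{"x": 0.18,"y": -1.02,"z": 0,"ax": 0,"ay": 0,"az": 0,"hand": 0},{"x": 0.26,"y": -1.14,"z": 0,"ax": 0,"ay": 0,"az": 0,"hand": 0}]'

```text
clock: 9.1
eef_pos: [629.5, 70.4, 268.4]
tcp_rot: [3.141, 0.0, 3.141]
contact_force: [1.8, 2.4, -0.4]
opening: -0.002
grasp_force: 1.5
```

Emit:
drive_tool --plan '[{"x": 0.1,"y": -0.12,"z": 0,"ax": 0,"ay": 0,"az": 0,"hand": 0},{"x": 0.21,"y": -0.22,"z": 0,"ax": 0,"ay": 0,"az": 0,"hand": 0},{"x": 0.32,"y": -0.31,"z": 0,"ax": 0,"ay": 0,"az": 0,"hand": 0},{"x": 0.45,"y": -0.39,"z": 0,"ax": 0,"ay": 0,"az": 0,"hand": 0},{"x": 0.59,"y": -0.46,"z": 0,"ax": 0,"ay": 0,"az": 0,"hand": 0},{"x": 0.73,"y": -0.51,"z": 0,"ax": 0,"ay": 0,"az": 0,"hand": 0},{"x": 0.88,"y": -0.55,"z": 0,"ax": 0,"ay": 0,"az": 0,"hand": 0},{"x": 1.02,"y": -0.57,"z": 0,"ax": 0,"ay": 0,"az": 0,"hand": 0}]'

```text
clock: 9.9
eef_pos: [578.3, 42.3, 268.5]
tcp_rot: [3.141, 0.001, 3.141]
contact_force: [3.3, 2.1, 0.8]
opening: 0.003
grasp_force: 1.8
```

Emit:
drive_tool --plan '[{"x": 0.15,"y": -0.01,"z": 0,"ax": 0,"ay": 0,"az": 0,"hand": 0},{"x": 0.3,"y": 0.01,"z": 0,"ax": 0,"ay": 0,"az": 0,"hand": 0},{"x": 0.45,"y": 0.03,"z": 0,"ax": 0,"ay": 0,"az": 0,"hand": 0},{"x": 0.59,"y": 0.07,"z": 0,"ax": 0,"ay": 0,"az": 0,"hand": 0},{"x": 0.73,"y": 0.13,"z": 0,"ax": 0,"ay": 0,"az": 0,"hand": 0},{"x": 0.87,"y": 0.2,"z": 0,"ax": 0,"ay": 0,"az": 0,"hand": 0},{"x": 0.99,"y": 0.28,"z": 0,"ax": 0,"ay": 0,"az": 0,"hand": 0},{"x": 1.11,"y": 0.38,"z": 0,"ax": 0,"ay": 0,"az": 0,"hand": 0}]'

```text
clock: 10.7
eef_pos: [522.8, 61.5, 268.4]
tcp_rot: [-3.141, 0.0, 3.141]
contact_force: [3.7, -1.6, 0.9]
opening: 0.0
grasp_force: 1.6
```

Emit:
drive_tool --plan '[{"x": 0.1,"y": 0.11,"z": 0,"ax": 0,"ay": 0,"az": 0,"hand": 0},{"x": 0.2,"y": 0.23,"z": 0,"ax": 0,"ay": 0,"az": 0,"hand": 0},{"x": 0.28,"y": 0.36,"z": 0,"ax": 0,"ay": 0,"az": 0,"hand": 0},{"x": 0.34,"y": 0.49,"z": 0,"ax": 0,"ay": 0,"az": 0,"hand": 0},{"x": 0.4,"y": 0.63,"z": 0,"ax": 0,"ay": 0,"az": 0,"hand": 0},{"x": 0.43,"y": 0.78,"z": 0,"ax": 0,"ay": 0,"az": 0,"hand": 0},{"x": 0.45,"y": 0.93,"z": 0,"ax": 0,"ay": 0,"az": 0,"hand": 0},{"x": 0.46,"y": 1.08,"z": 0,"ax": 0,"ay": 0,"az": 0,"hand": 0}]'

```text
clock: 11.5
eef_pos: [500.3, 116.0, 268.3]
tcp_rot: [-3.141, 0.0, 3.141]
contact_force: [3.6, -4.5, 0.9]
opening: -0.0
grasp_force: 2.0
```

Emit:
drive_tool --plan '[{"x": -0.01,"y": 0.15,"z": 0,"ax": 0,"ay": 0,"az": 0,"hand": 0},{"x": -0.04,"y": 0.3,"z": 0,"ax": 0,"ay": 0,"az": 0,"hand": 0},{"x": -0.08,"y": 0.44,"z": 0,"ax": 0,"ay": 0,"az": 0,"hand": 0},{"x": -0.13,"y": 0.58,"z": 0,"ax": 0,"ay": 0,"az": 0,"hand": 0},{"x": -0.17,"y": 0.65,"z": 0,"ax": 0,"ay": 0,"az": 0,"hand": 0}]'

```text
clock: 12.0
eef_pos: [508.5, 148.7, 268.0]
tcp_rot: [3.142, -0.001, -3.142]
contact_force: [-0.7, -3.2, 1.3]
opening: 0.002
grasp_force: 1.5
```

Run:
```python
from h import *
a=imaging.grab_frame("scene"); b=imaging.grab_frame("top");s=monitor.sense(); e=s["eef_pos"];d=e-[571.2,115,0];print(e,np.degrees(np.arctan2(d[1],d[0])),s["contact_force"])
f=lambda i:cv2.resize(i,(400,400),interpolation=2)
cv2.imwrite("pics/two3.png",np.hstack([f(a[85:185,190:290]),f(b[120:220,150:250])])[:,:,::-1])
```

```text
[508.66  148.787 268.041] 151.61978101344258 [-1.145 -0.685  0.288]
```

View pics/two3.png

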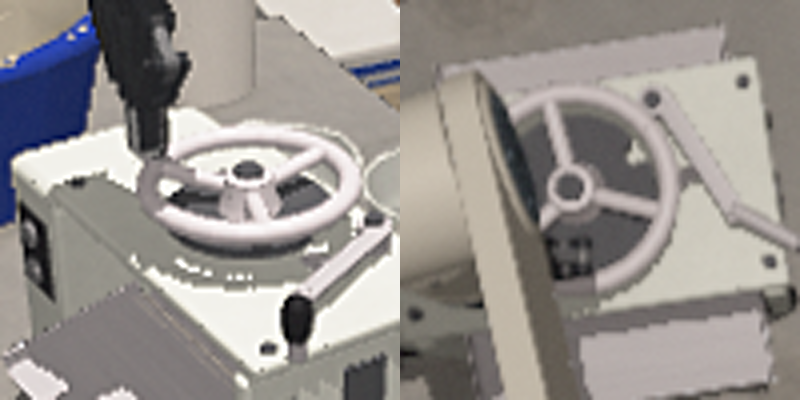

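The latch is still out. The top-view spokes have ends at (553,105) and (650,212), against (590,105) and (638,250) at the start, so about 25.4° is left to turn. The finger trails the handle by about 19°.

Emit:
drive_tool --plan '[{"x": -0.04,"y": 0.07,"z": 0,"ax": 0,"ay": 0,"az": 0,"hand": 0},{"x": -0.08,"y": 0.13,"z": 0,"ax": 0,"ay": 0,"az": 0,"hand": 0},{"x": -0.12,"y": 0.19,"z": 0,"ax": 0,"ay": 0,"az": 0,"hand": 0},{"x": -0.17,"y": 0.25,"z": 0,"ax": 0,"ay": 0,"az": 0,"hand": 0},{"x": -0.22,"y": 0.31,"z": 0,"ax": 0,"ay": 0,"az": 0,"hand": 0},{"x": -0.27,"y": 0.36,"z": 0,"ax": 0,"ay": 0,"az": 0,"hand": 0},{"x": -0.31,"y": 0.4,"z": 0,"ax": 0,"ay": 0,"az": 0,"hand": 0},{"x": -0.34,"y": 0.42,"z": 0,"ax": 0,"ay": 0,"az": 0,"hand": 0}]'

```text
clock: 12.9
eef_pos: [525.8, 169.2, 268.2]
tcp_rot: [3.142, -0.0, 3.141]
contact_force: [-1.8, -2.1, -0.0]
opening: -0.002
grasp_force: 1.7
```

```bash
cat > wa.py <<'E'
from h import *
# wheel angle short of a turn: shift of the spoke pattern in the disc region, resampled on world polar grid
def polar(im,z=243):
    th=np.radians(np.arange(0,360,.5)); g=cv2.cvtColor(im,cv2.COLOR_RGB2GRAY).astype(np.float32)
    o=[]
    for rr in (35,40,45,50,55):
        p=np.array([proj("top",[571.2+rr*np.cos(t),115+rr*np.sin(t),z]) for t in th],np.float32)
        o.append(cv2.remap(g,p[:,:1],p[:,1:],cv2.INTER_LINEAR)[:,0])
    return np.mean(o,0)
def spokes(im,guess):
    q=polar(im); out=[]
    for gs in guess:
        i=(np.arange(-50,51)+int(round(gs*2)))%720; w=np.clip(q[i]-np.median(q[i])-20,0,None); out.append(gs+(w*np.arange(-50,51)).sum()/max(w.sum(),1e-9)/2)
    return np.array(out)
E
python3 - <<'E'
from wa import *
b=imaging.grab_frame("top");s=monitor.sense(); e=s["eef_pos"];d=e-[571.2,115,0];print(e,np.degrees(np.arctan2(d[1],d[0])),s["contact_force"])
cv2.imwrite("pics/top4.png",b[:,:,::-1])
a=cv2.imread("pics/top0.png")[:,:,::-1].copy()
print(spokes(a,[347,227]),spokes(b,[350,230]))
f=lambda i:cv2.resize(i,(400,400),interpolation=2)
cv2.imwrite("pics/two4.png",np.hstack([f(a[120:220,150:250]),f(b[120:220,150:250])])[:,:,::-1])
E
```

```text
[526.016 169.283 268.213] 129.7733949741068 [-1.656 -1.07  -0.519]
[349.701 226.468] [356.741 233.88 ]
```

View pics/two4.png

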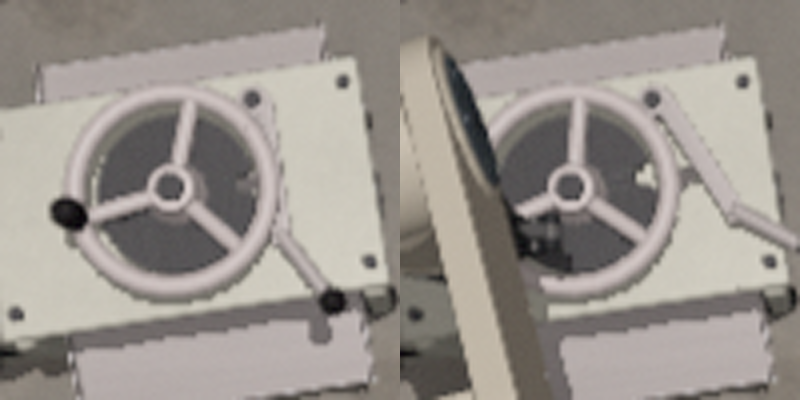

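Right view: spoke ends are at (580,100) and (643,238), against start (590,105) and (637,247). By eye and by script, about 7.2° is left.

Emit:
drive_tool --plan '[{"x": -0.03,"y": 0.02,"z": 0,"ax": 0,"ay": 0,"az": 0,"hand": 0},{"x": -0.06,"y": 0.05,"z": 0,"ax": 0,"ay": 0,"az": 0,"hand": 0},{"x": -0.09,"y": 0.07,"z": 0,"ax": 0,"ay": 0,"az": 0,"hand": 0},{"x": -0.12,"y": 0.09,"z": 0,"ax": 0,"ay": 0,"az": 0,"hand": 0},{"x": -0.12,"y": 0.09,"z": 0,"ax": 0,"ay": 0,"az": 0,"hand": 0}]'

```text
clock: 13.45
eef_pos: [532.1, 173.4, 268.2]
tcp_rot: [-3.142, 0.0, 3.141]
contact_force: [-1.8, -3.8, -1.1]
opening: -0.002
grasp_force: 1.4
```

Run:
```python
from wa import *
b=imaging.grab_frame("top");s=monitor.sense(); e=s["eef_pos"];d=e-[571.2,115,0];print(e,np.degrees(np.arctan2(d[1],d[0])),s["contact_force"])
a=cv2.imread("pics/top0.png")[:,:,::-1].copy()
print(spokes(a,[350,227]),spokes(b,[350,230]),spokes(b,[351,228]))
```

```text
[532.005 173.495 268.287] 123.82432828016327 [ 0.233 -2.639 -0.198]
[349.701 226.468] [350.27  227.021] [350.27  227.021]
```

Only about 0.6° remains, well inside tolerance. I'll back off, lift, and work out the latch return.

Emit:
drive_tool --plan '[{"x": 0.12,"y": -0.1,"z": 0,"ax": 0,"ay": 0,"az": 0,"hand": 0},{"x": 0.25,"y": -0.21,"z": 0,"ax": 0,"ay": 0,"az": 0,"hand": 0},{"x": 0.25,"y": -0.21,"z": -0.6,"ax": 0,"ay": 0,"az": 0,"hand": 0},{"x": 0.25,"y": -0.21,"z": -1.4,"ax": 0,"ay": 0,"az": 0,"hand": 0},{"x": 0.25,"y": -0.21,"z": -1.4,"ax": 0,"ay": 0,"az": 0,"hand": 0}]'

```text
clock: 14.0
eef_pos: [521.2, 163.6, 343.9]
tcp_rot: [3.138, 0.009, 3.141]
contact_force: [0.4, -0.0, 0.4]
opening: 0.005
grasp_force: 0.0
```

Run:
```python
from wa import *
b=imaging.grab_frame("top");s=monitor.sense(); e=s["eef_pos"]; print(e,spokes(b,[350,227]))
piv=np.array([641.2,57.7]);k0=np.array([484.8,-1.4])-piv
R=lambda t:np.array([[np.cos(t),-np.sin(t)],[np.sin(t),np.cos(t)]])
ts=np.linspace(0,.75,751)
px=[np.hypot(*(proj("scene",[*(piv+R(t)@k0),246])-[264,164.3])) for t in ts]
t=ts[np.argmin(px)];print("latch",t,min(px),"knob",piv+R(t)@k0)
# finger centre at gap g along tangent outward
F=lambda t,g:piv+R(t)@(k0+g*np.array([-k0[1],k0[0]])/np.hypot(*k0))
U=lambda v:np.round(np.array([-v[0],v[1]])/50,2)
S=F(t,36);print("start",S,"shift units from here",U(S-e[:2]))
for q in np.r_[t-.03:-.02:-.03]: print(round(q,2),F(q,24),U(F(q,24)-S))
print(0,U(F(0,24)-S),U(F(0,20)-S))
```

```text
[520.257 163.312 341.241] [350.281 227.017]
latch 0.42 0.39487515741075346 knob [522.492 -60.037]
start [547.843 -85.597] shift units from here [-0.55 -4.98]
0.39 [535.395 -73.963] [0.25 0.23]
0.36 [531.494 -70.73 ] [0.33 0.3 ]
0.33 [527.691 -67.382] [0.4  0.36]
0.3 [523.99  -63.921] [0.48 0.43]
0.27 [520.395 -60.35 ] [0.55 0.5 ]
0.24 [516.908 -56.673] [0.62 0.58]
0.21 [513.533 -52.894] [0.69 0.65]
0.18 [510.273 -49.014] [0.75 0.73]
0.15 [507.131 -45.039] [0.81 0.81]
0.12 [504.11  -40.972] [0.87 0.89]
0.09 [501.212 -36.815] [0.93 0.98]
0.06 [498.44  -32.574] [0.99 1.06]
0.03 [495.796 -28.251] [1.04 1.15]
-0.0 [493.284 -23.851] [1.09 1.23]
0 [1.09 1.23] [1.12 1.31]
```

Emit:
drive_tool --plan '[{"x": -0.1,"y": -0.85,"z": 0,"ax": 0,"ay": 0,"az": 0,"hand": 0},{"x": -0.2,"y": -1.7,"z": 0,"ax": 0,"ay": 0,"az": 0,"hand": 0},{"x": -0.3,"y": -2.55,"z": 0,"ax": 0,"ay": 0,"az": 0,"hand": 0},{"x": -0.4,"y": -3.4,"z": 0,"ax": 0,"ay": 0,"az": 0,"hand": 0},{"x": -0.5,"y": -4.25,"z": 0,"ax": 0,"ay": 0,"az": 0,"hand": 0},{"x": -0.55,"y": -4.98,"z": 0,"ax": 0,"ay": 0,"az": 0,"hand": 0},{"x": -0.55,"y": -4.98,"z": 0,"ax": 0,"ay": 0,"az": 0,"hand": 0},{"x": -0.55,"y": -4.98,"z": 0.5,"ax": 0,"ay": 0,"az": 0,"hand": 0}]'

```text
clock: 14.85
eef_pos: [547.8, -87.1, 314.9]
tcp_rot: [-3.142, 0.005, 3.139]
contact_force: [-0.2, -0.3, 0.0]
opening: -0.004
grasp_force: 0.0
```

Emit:
drive_tool --plan '[{"x": 0,"y": 0,"z": 0.5,"ax": 0,"ay": 0,"az": 0,"hand": 0},{"x": 0,"y": 0,"z": 1.0,"ax": 0,"ay": 0,"az": 0,"hand": 0},{"x": 0,"y": 0,"z": 1.4,"ax": 0,"ay": 0,"az": 0,"hand": 0},{"x": 0,"y": 0,"z": 1.5,"ax": 0,"ay": 0,"az": 0,"hand": 0},{"x": 0,"y": 0,"z": 1.5,"ax": 0,"ay": 0,"az": 0,"hand": 0},{"x": 0,"y": 0,"z": 1.5,"ax": 0,"ay": 0,"az": 0,"hand": 0}]'

```text
clock: 15.45
eef_pos: [547.1, -85.8, 239.1]
tcp_rot: [-3.142, 0.001, 3.142]
contact_force: [0.2, -0.6, -0.3]
opening: -0.001
grasp_force: 0.0
```

Emit:
drive_tool --plan '[{"x": 0.12,"y": 0.11,"z": 0,"ax": 0,"ay": 0,"az": 0,"hand": 0},{"x": 0.2,"y": 0.18,"z": 0,"ax": 0,"ay": 0,"az": 0,"hand": 0},{"x": 0.28,"y": 0.25,"z": 0,"ax": 0,"ay": 0,"az": 0,"hand": 0},{"x": 0.35,"y": 0.32,"z": 0,"ax": 0,"ay": 0,"az": 0,"hand": 0},{"x": 0.42,"y": 0.38,"z": 0,"ax": 0,"ay": 0,"az": 0,"hand": 0},{"x": 0.48,"y": 0.43,"z": 0,"ax": 0,"ay": 0,"az": 0,"hand": 0},{"x": 0.55,"y": 0.5,"z": 0,"ax": 0,"ay": 0,"az": 0,"hand": 0},{"x": 0.62,"y": 0.58,"z": 0,"ax": 0,"ay": 0,"az": 0,"hand": 0}]'

```text
clock: 16.25
eef_pos: [515.3, -56.9, 238.2]
tcp_rot: [-3.141, -0.0, 3.141]
contact_force: [1.2, 0.2, -0.7]
opening: 0.0
grasp_force: 0.7
```

Emit:
drive_tool --plan '[{"x": 0.07,"y": 0.07,"z": 0,"ax": 0,"ay": 0,"az": 0,"hand": 0},{"x": 0.13,"y": 0.15,"z": 0,"ax": 0,"ay": 0,"az": 0,"hand": 0},{"x": 0.19,"y": 0.23,"z": 0,"ax": 0,"ay": 0,"az": 0,"hand": 0},{"x": 0.25,"y": 0.31,"z": 0,"ax": 0,"ay": 0,"az": 0,"hand": 0},{"x": 0.31,"y": 0.4,"z": 0,"ax": 0,"ay": 0,"az": 0,"hand": 0}]'

```text
clock: 16.75
eef_pos: [499.9, -36.8, 238.2]
tcp_rot: [-3.142, -0.0, 3.141]
contact_force: [1.1, -0.6, 0.7]
opening: -0.0
grasp_force: 0.6
```

Emit:
drive_tool --plan '[{"x": 0.03,"y": 0.04,"z": 0,"ax": 0,"ay": 0,"az": 0,"hand": 0},{"x": 0.06,"y": 0.08,"z": 0,"ax": 0,"ay": 0,"az": 0,"hand": 0},{"x": 0.08,"y": 0.12,"z": 0,"ax": 0,"ay": 0,"az": 0,"hand": 0},{"x": 0.11,"y": 0.17,"z": 0,"ax": 0,"ay": 0,"az": 0,"hand": 0},{"x": 0.11,"y": 0.17,"z": 0,"ax": 0,"ay": 0,"az": 0,"hand": 0}]'

```text
clock: 17.25
eef_pos: [494.5, -28.3, 238.3]
tcp_rot: [3.141, -0.0, 3.141]
contact_force: [0.3, 0.4, 0.6]
opening: -0.001
grasp_force: 0.1
```

Run:
```python
from wa import *
b=imaging.grab_frame("top");a=imaging.grab_frame("scene");s=monitor.sense(); print(s["eef_pos"],s["contact_force"],spokes(b,[350,227]))
f=lambda i:cv2.resize(i,(400,400),interpolation=2)
cv2.imwrite("pics/two5.png",np.hstack([f(a[85:185,190:290]),f(b[120:220,150:250])])[:,:,::-1])
```

```text
[494.501 -28.375 238.177] [-0.343 -0.097 -0.594] [350.286 227.   ]
```

View pics/two5.png

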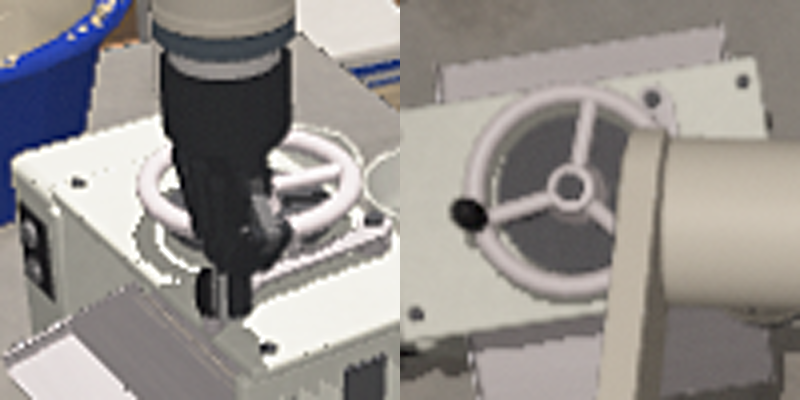

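The handle is back at its start place, around (468,214) in the top crop. The finger still touches the knob with almost no force, so it isn't at the stop yet. I'll push gently on.

Emit:
drive_tool --plan '[{"x": 0.01,"y": 0.04,"z": 0,"ax": 0,"ay": 0,"az": 0,"hand": 0},{"x": 0.03,"y": 0.07,"z": 0,"ax": 0,"ay": 0,"az": 0,"hand": 0},{"x": 0.04,"y": 0.1,"z": 0,"ax": 0,"ay": 0,"az": 0,"hand": 0},{"x": 0.04,"y": 0.1,"z": 0,"ax": 0,"ay": 0,"az": 0,"hand": 0}]'

```text
clock: 17.75
eef_pos: [492.4, -23.4, 238.2]
tcp_rot: [-3.142, -0.001, 3.141]
contact_force: [-1.6, -0.7, 0.1]
opening: -0.002
grasp_force: 0.6
```

Emit:
drive_tool --plan '[{"x": 0.01,"y": 0.03,"z": 0,"ax": 0,"ay": 0,"az": 0,"hand": 0},{"x": 0.02,"y": 0.06,"z": 0,"ax": 0,"ay": 0,"az": 0,"hand": 0},{"x": 0.02,"y": 0.06,"z": 0,"ax": 0,"ay": 0,"az": 0,"hand": 0}]'

```text
clock: 18.05
eef_pos: [491.5, -20.8, 238.2]
tcp_rot: [-3.141, -0.0, -3.142]
contact_force: [-1.8, -3.4, 0.5]
opening: -0.0
grasp_force: 2.0
```

Emit:
drive_tool --plan '[{"x": 0.01,"y": 0.03,"z": 0,"ax": 0,"ay": 0,"az": 0,"hand": 0},{"x": 0.02,"y": 0.05,"z": 0,"ax": 0,"ay": 0,"az": 0,"hand": 0},{"x": 0.02,"y": 0.05,"z": 0,"ax": 0,"ay": 0,"az": 0,"hand": 0}]'

```text
clock: 18.35
eef_pos: [491.3, -20.1, 238.3]
tcp_rot: [-3.137, 0.001, -3.141]
contact_force: [0.6, -14.4, -1.4]
opening: -0.004
grasp_force: 7.0
```

The stop is reached (14 N with no further motion). I'll back off, lift and check.

Emit:
drive_tool --plan '[{"x": -0.07,"y": -0.2,"z": 0,"ax": 0,"ay": 0,"az": 0,"hand": 0},{"x": -0.2,"y": -0.6,"z": 0,"ax": 0,"ay": 0,"az": 0,"hand": 0},{"x": -0.2,"y": -0.6,"z": -0.7,"ax": 0,"ay": 0,"az": 0,"hand": 0},{"x": -0.2,"y": -0.6,"z": -1.5,"ax": 0,"ay": 0,"az": 0,"hand": 0},{"x": -0.2,"y": -0.6,"z": -2.3,"ax": 0,"ay": 0,"az": 0,"hand": 0},{"x": 0.5,"y": -1.2,"z": -2.6,"ax": 0,"ay": 0,"az": 0,"hand": 0},{"x": 1.2,"y": -1.8,"z": -2.6,"ax": 0,"ay": 0,"az": 0,"hand": 0},{"x": 1.9,"y": -2.4,"z": -2.6,"ax": 0,"ay": 0,"az": 0,"hand": 0}]'

```text
clock: 19.15
eef_pos: [395.2, -138.4, 369.1]
tcp_rot: [3.141, 0.002, -3.14]
contact_force: [0.4, -0.4, -0.2]
opening: 0.001
grasp_force: 0.0
```

Emit:
drive_tool --plan '[{"x": 0.6,"y": -0.6,"z": 0,"ax": 0,"ay": 0,"az": 0,"hand": 0},{"x": 1.0,"y": -1.2,"z": 0,"ax": 0,"ay": 0,"az": 0,"hand": 0},{"x": 1.0,"y": -1.8,"z": 0,"ax": 0,"ay": 0,"az": 0,"hand": 0},{"x": 1.0,"y": -2.4,"z": 0,"ax": 0,"ay": 0,"az": 0,"hand": 0},{"x": 1.0,"y": -2.4,"z": 0,"ax": 0,"ay": 0,"az": 0,"hand": 0},{"x": 1.0,"y": -2.4,"z": 0,"ax": 0,"ay": 0,"az": 0,"hand": 0}]'

```text
clock: 19.75
eef_pos: [345.8, -258.1, 368.2]
tcp_rot: [3.141, 0.0, 3.14]
contact_force: [0.5, 0.5, -0.2]
opening: -0.003
grasp_force: 0.0
```

Run:
```python
from wa import *
b=imaging.grab_frame("top");a=imaging.grab_frame("scene");s=monitor.sense(); print(s["eef_pos"],s["contact_force"],spokes(b,[350,227]))
f=lambda i:cv2.resize(i,(400,400),interpolation=2)
cv2.imwrite("pics/two6.png",np.hstack([f(a[85:185,190:290]),f(b[120:220,150:250])])[:,:,::-1])
```

```text
[ 345.782 -257.296  368.226] [-0.071 -0.537  0.814] [350.278 227.012]
```

View pics/two6.png

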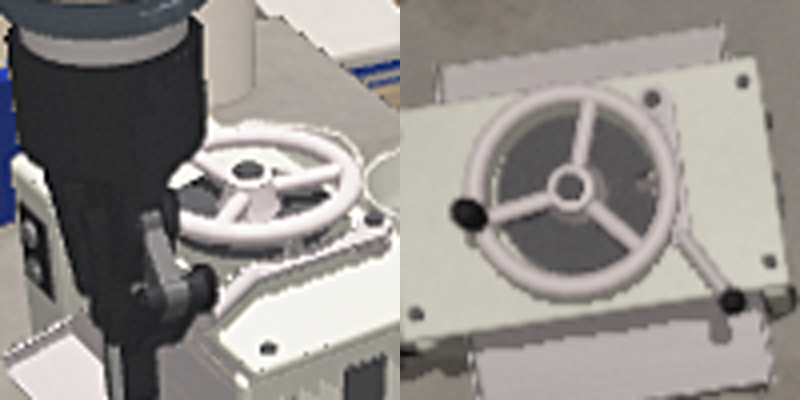

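The top crop shows the knob at (733,299), against (733,300) at the start. The tongue is in the slot, the handle is at its start place and the arm is clear.

```bash
python3 -c "
from rig import r
print(r.sign_off())"
```

```text
the job is handed in; nothing more can be done
None
```

I handed the job in with the wheel one full turn clockwise (within about 0.6° by camera), the latch pushed back to its stop with the tongue in the slot, and the arm clear of the machine; the sign-off returned no verdict.

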